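# Nest the resin mixing pans with their handles apart

## Task

Tidy the steel resin mixing pans: nest the small blue-handled pan in the large yellow-handled pan, so that it sits flat on the large pan's floor with its handle turned about a quarter turn or more away from the large pan's handle, and the two clear each other. The large pan stays standing on the worktop; leave the small red-handled pan where it is, it belongs to another resin.

Things in the scene. Friction and masses are not known exactly. Their poses are not given: they have to be found in the camera images.
- blue_bowl (a point): Small steel pan with a blue handle (to move, 0.13 kg): open round bowl 66 mm across, 44 mm high. This point is the bowl's centre, half-way up, 22 mm above its underside. z is the bowl's axis (up); x points from the bowl along its handle.
- blue_grip (a point): Point to grip on the blue handle, 78 mm along x from the bowl's axis and 62 mm above the pan's underside; axes as blue_bowl. The handle is a level bar 16 mm wide and 16 mm high, 51 to 117 mm from the axis, with free space below it; two wires rise to it from the rim, and a steel loop ends it at 132 mm.
- large_pan: Large steel pan, yellow handle (0.35 kg, loose): open round bowl 106 mm across, 36 mm high, floor 4 mm thick and 90 mm across inside. Origin: centre of its underside; z up its axis, x from the bowl along its handle, a level bar 16 mm wide, 16 mm high, centred 56 mm above the underside, 78 to 158 mm from the axis, loop to 173 mm. Nested, the small pan's handle passes over this pan's rim.
- red_bowl (a point): Small steel pan with a red handle, else the twin of the blue-handled one; to be left alone. This point is its bowl's centre, 22 mm above its underside; x points along its handle.
Not all that is in view belongs to the job. What is shaped like the part that bears blue_bowl but black is not meant.

How it is judged:
By the outcome, as a careful person would: the job done as asked, in the order asked, and still so for the second after the job is handed in, with the robot touching nothing.
It also fails if it takes over 35 s, if anything falls off the work surface, if the arm or the gripper's body presses on something with over 40 N, if the wrist force passes 120 N, or if a joint passes its speed limit or range.

## Robot

A 7-joint arm with a two-finger parallel gripper is mounted at the origin on a cart in front of the work surface, level with it; the furniture and walls round the work are solid. World frame = base frame: x ahead of the robot, y to its left, z up, the work surface at z = 0. Lengths are in m, angles in rad, forces in N, time in s.
With the tool pointing down it reaches from about 0.4 to 0.925 m from the base axis. Payload 5.6 kg.
Tool frame: the origin (TCP) lies between the finger pads; the fingertips stand 11 mm ahead of it and the grasp point (between the pads) lies 8 mm behind it; z points along the fingers, y is the direction in which the jaws open and shut (so a half turn about z gives the same grasp; the last joint's range is limited). The gripper opens to 85 mm and grips with 20 to 120 N. Pads are 22 mm wide; open, the fingers measure 114 mm over their backs; the gripper's body (76 mm by 85 mm) begins 54 mm behind the grasp point. The pads swing forward as they close: fully open they stand 13 mm farther back than shut.
Start: joints at [-1.296, 0.468, -0.012, 1.603, 0.006, 1.071, -0.056], TCP at [0.203, 0.617, 0.222] pointing down, gripper open.
Joint ranges: [-2.53, 2.53], [-0.31, 2.02], [-1.57, 1.55], [0.28, 2.44], [-1.29, 4.43], [0.15, 1.84], [-2.92, 2.92]. Speed limits (rad/s): [2.57, 2.57, 3.14, 3.14, 3.14, 3.14, 3.14].

## Interface

Orientations are given as a rotation vector (axis times angle).
In Python, from rig import * gives the robot as it stands.
- The arm moves only by the tool drive_tool, never from a script. Its argument "deltas" is a list of rows, each a list of 7 numbers: the turn, a rotation vector about the world's x, y, z in degrees, then the shift along the world's x, y, z in cm, then the closure in counts, from 0 (fully open) to 255 (shut). A call has exactly 10 rows; each row is the pose to reach, as a shift and turn from the pose commanded when the call began; what a row does not reach only later rows make up. A row lasts 1/10 s, in which the tool goes at most 50 mm and 8.59 degrees, less where a joint would pass 70% of its speed; a pose out of reach is approached as far as the arm can. A call with a gripper value outside its range is refused whole. The fingers move at their own pace and stop on an object; "newtons" is the grip in N (left out, the last holds). Time passes only in rows, so rows that repeat a pose let the fingers close, or fill a call up. It gives the time, the measured TCP pose, the force and the opening at its end, in the units of the state.
- get_obs(): the state, without advancing time (a new reading comes with each control period).
- camera(name): name is "scene" or "top"; returns a dict with "image" (400x640x3 uint8, red, green, blue), "vertical_fov" (degrees; the focal length in pixels is half the picture's height over the tangent of half this angle, whatever the lens; pixels are square), "cx", "cy" (the principal point, pixels), "dist_coeffs" ([k1, k2, p1, p2, k3] as OpenCV has them; the pictures are not rectified), "position" and "orientation" of the camera in the world. Camera axes: x right, y down, z forward; pixel columns grow to the right and rows downward; lengths in m; the calibration is good to about 2 mm. A picture is of the moment at which its call begins. There is no depth.
- sign_off(): hands the job in, once; it reports no verdict.
The state is a dict: "time_s": time; "joints": joint angles; "joint_velocities": joint speeds; "joint_efforts": joint torques, N m; "eef_pos": TCP position; "eef_rot": TCP orientation; "wrist_force": force on the tool from outside, world axes, zero at the start; "moment": the same for the moment, N m; "width": finger opening in m.
Only numpy, scipy, OpenCV 4.12 (cv2) and the standard library are available. Lean on these libraries where they do the work, as an engineer would, in place of code of your own. Each camera call takes 0.05 s, during which the arm holds its last target. There are 200 camera calls.

## Working session

There is one attempt and no reset: what is moved stays moved. The work goes in short steps, Python scripts to look and compute and a tool call to move; the robot and the scene stay as the last step left them, time stands still between calls to the robot, and variables do not carry over. Pictures are saved under pics/ and viewed, about 8 in all and at most 12, crops included, and the job is handed in when it is done.

Besides the shell and the picture viewer there is one more tool, called by a JSON object that holds its "name" and its "arguments", one argument or row to a line. drive_tool: Moves the arm, as the interface text tells. Its arguments: {"type":"object","properties":{"deltas":{"type":"array","items":{"type":"array","items":{"type":"number"}}},"newtons":{"type":"number"}},"required":["deltas"]}

```bash
mkdir -p pics; cat > h.py <<'E'
from rig import *
import numpy as np, cv2
from scipy.spatial.transform import Rotation as R
def cam(n):
    c=camera(n); f=200/np.tan(np.radians(c["vertical_fov"])/2)
    c["K"]=np.array([[f,0,c["cx"]],[0,f,c["cy"]],[0,0,1]]); c["D"]=np.array(c["dist_coeffs"],float)
    o=np.array(c["orientation"],float); c["R"]=R.from_rotvec(o).as_matrix() if o.size==3 else (o if o.shape==(3,3) else R.from_quat(o).as_matrix())
    c["p"]=np.array(c["position"]); return c
def onz(c,uv,z):
    n=cv2.undistortPoints(np.array(uv,float).reshape(-1,1,2),c["K"],c["D"])[:,0]
    d=np.c_[n,np.ones(len(n))]@c["R"].T
    return c["p"]+d*((z-c["p"][2])/d[:,2])[:,None]
def proj(c,P):
    P=(np.array(P,float).reshape(-1,3)-c["p"])@c["R"]
    return cv2.projectPoints(P,np.zeros(3),np.zeros(3),c["K"],c["D"])[0][:,0]
def save(c,n): cv2.imwrite("pics/"+n,c["image"][...,::-1])
E
python3 - <<'E'
from h import *
for n in("scene","top"):
    c=cam(n); save(c,n+"1.png"); print(n,c["p"],c["orientation"],c["vertical_fov"],c["dist_coeffs"])
    print(c["R"])
o=get_obs(); print(o)
E
```

```text
scene [0.25518688 0.56194295 0.78138186] [-0.60677193  2.74138108 -1.04332424] 50.29556147851146 [0.02417025 0.         0.         0.         0.        ]
[[-0.90768513 -0.31804937  0.27377419]
 [-0.41959416  0.67700852 -0.60464883]
 [ 0.00696072 -0.6637048  -0.74796222]]
top [0.42689327 0.00616891 0.89793385] [-2.18894729  2.12678499 -0.15101551] 51.3769203532205 [-0.10388608  0.          0.          0.          0.        ]
[[ 0.02808199 -0.99106931  0.13035732]
 [-0.99954522 -0.02927415 -0.00723774]
 [ 0.0109892  -0.13009479 -0.99144066]]
{'time_s': 0.1, 'joints': array([-1.29601452,  0.46831002, -0.01162059,  1.60352755,  0.00599051,
        1.07141846, -0.05630707]), 'joint_velocities': array([-6.23167715e-04, -4.34079447e-05,  5.43365253e-04, -2.10486200e-03,
        1.61670507e-03, -4.21937165e-04, -3.23913573e-05]), 'joint_efforts': array([ 8.23529190e-04, -5.33522022e+01,  2.14516843e-02, -2.51967841e+01,
        1.14835025e-02,  4.20112512e-03, -3.41512589e-05]), 'eef_pos': array([0.20298692, 0.61694248, 0.22122169]), 'eef_rot': array([-4.97141055e-01, -3.10184738e+00,  2.54615643e-03]), 'wrist_force': array([-0.10289603,  0.32940879, -0.52221487]), 'moment': array([ 0.04593661, -0.05061971, -0.00251411]), 'width': 0.08559978294681911}
```

View pics/scene1.png

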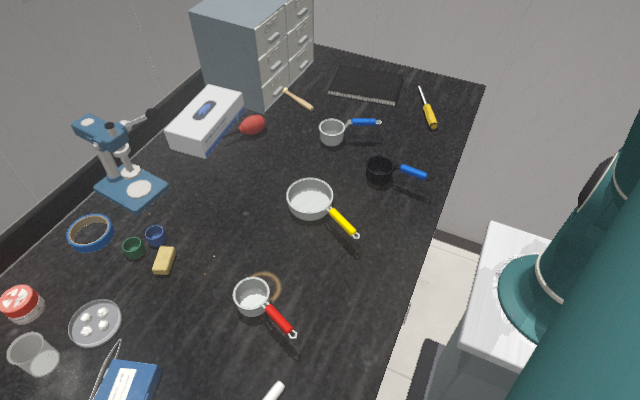

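View pics/top1.png

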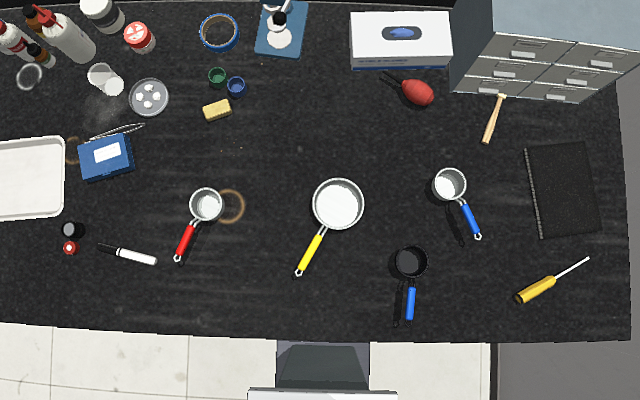

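Blue-handled candidates are the steel pan at top (450,185) and the black pan at (410,262). The description says steel and rules out the black one, so it is (450,185). I'll measure it and confirm in a crop.

```bash
cat >> h.py <<'E'
def hmask(im,lo,hi):
    return cv2.inRange(cv2.cvtColor(im,cv2.COLOR_RGB2HSV),lo,hi)
def biggest(m):
    return max(cv2.findContours(m,cv2.RETR_EXTERNAL,cv2.CHAIN_APPROX_NONE)[0],key=cv2.contourArea)
def handle(c,kind,box,z):
    lo,hi={'b':((100,130,80),(125,255,255)),'y':((22,140,120),(35,255,255)),'r':((0,150,90),(8,255,255))}[kind]
    m=hmask(c["image"],lo,hi); k=np.zeros_like(m); x0,y0,x1,y1=box; k[y0:y1,x0:x1]=255
    q=biggest(m&k)[:,0]; P=onz(c,q,z)[:,:2]; (ctr,wh,a)=cv2.minAreaRect(P.astype(np.float32)*1000)
    d=cv2.PCA2 if 0 else np.linalg.svd(P-P.mean(0),full_matrices=False)[2][0]
    return np.array(ctr)/1000,np.array(wh),d
def bowl(c,box,z):
    im=c["image"]; hsv=cv2.cvtColor(im,cv2.COLOR_RGB2HSV); m=((hsv[...,2]>75)&(hsv[...,1]<70)).astype(np.uint8)*255
    k=np.zeros_like(m); x0,y0,x1,y1=box; k[y0:y1,x0:x1]=255
    m=cv2.morphologyEx(m&k,cv2.MORPH_OPEN,cv2.getStructuringElement(cv2.MORPH_ELLIPSE,(9,9)))
    q=cv2.convexHull(biggest(m))[:,0]; P=onz(c,q,z)[:,:2]
    (ctr,r)=cv2.minEnclosingCircle((P*1000).astype(np.float32)); return np.array(ctr)/1000,r,q.min(0),q.max(0)
E
python3 - <<'E'
from h import *
c=cam("top")
for n,k,hb,bb,z in(("blue",'b',(440,190,500,250),(425,160,475,207),.044),("large",'y',(285,220,335,280),(305,170,372,233),.036),("red",'r',(165,215,200,270),(183,182,222,222),.044)):
    h=handle(c,k,hb,z+.024); b=bowl(c,bb,z); v=h[0]-b[0]
    print(n,b,"\n handle",h,"dist",np.linalg.norm(v),"ang",np.degrees(np.arctan2(v[1],v[0])))
s=cam("scene")
for n,k,hb,z in(("blue",'b',(345,110,385,130),.066),("large",'y',(325,200,362,240),.06)):
    h=handle(s,k,hb,z); print("scene",n,h)
a=cv2.resize(c["image"][150:250,400:500],None,fx=5,fy=5); b=cv2.resize(s["image"][100:200,310:440],(650,500))
cv2.imwrite("pics/crop1.png",np.hstack([a[:, :, ::-1][:,:500],b[...,::-1]])[:, :1150][::1]) 
cv2.imwrite("pics/crop1.png",cv2.resize(cv2.imread("pics/crop1.png"),(798,347)))
o=get_obs(); print(R.from_rotvec(o["eef_rot"]).as_matrix())
E
```

```text
blue (array([ 0.59778247, -0.256332  ]), 35.26760482788086, array([434, 171], dtype=int32), array([466, 199], dtype=int32)) 
 handle (array([ 0.52091626, -0.28911682]), array([65.23790741, 18.10606575]), array([-0.91090024, -0.41262666])) dist 0.08356589521341451 ang -156.90088092534387
large (array([ 0.54858832, -0.01943064]), 56.00717544555664, array([312, 179], dtype=int32), array([364, 229], dtype=int32)) 
 handle (array([0.44500217, 0.03486095]), array([16.31648445, 79.80955505]), array([-0.88487808,  0.4658227 ])) dist 0.11695156014628769 ang 152.34006041901873
red (array([0.5380141, 0.2566947]), 35.92499923706055, array([189, 191], dtype=int32), array([221, 220], dtype=int32)) 
 handle (array([0.46092426, 0.28690955]), array([17.37533569, 66.02518463]), array([-0.93121228,  0.36447728])) dist 0.08279964246442328 ang 158.59763916410873
scene blue (array([ 0.5189892 , -0.28575211]), array([61.47746277, 28.71369553]), array([-0.882242 , -0.4707962]))
scene large (array([0.44399661, 0.03809705]), array([18.99622917, 82.75051117]), array([-0.87291507,  0.4878722 ]))
[[-9.49923972e-01  3.12481026e-01 -2.36634741e-04]
 [ 3.12481094e-01  9.49923355e-01 -1.08927553e-03]
 [-1.15593068e-04 -1.10867282e-03 -9.99999379e-01]]
```

View pics/crop1.png

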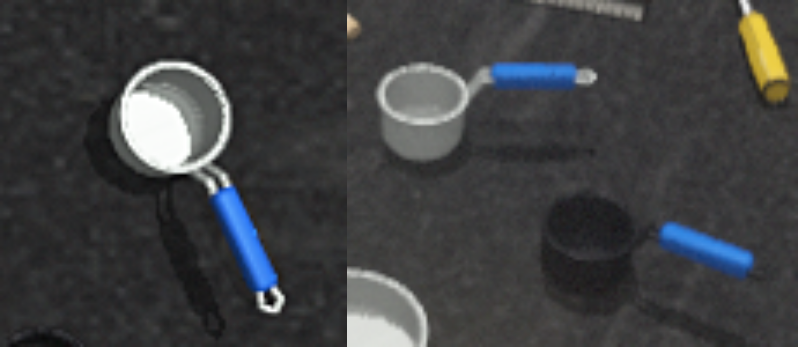

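The crop shows the steel pan with the blue handle beside the black decoy, so the steel one is the target. I'm moving above it now: grip at about (0.526,-0.287), jaw yaw turned -138° from the start.

{"name": "drive_tool", "arguments": {
  "deltas": [
    [0, 0, -8, 3, -4, 0, 0],
    [0, 0, -16, 6, -8, 0, 0],
    [0, 0, -24, 9, -12, 0, 0],
    [0, 0, -32, 12, -16, 0, 0],
    [0, 0, -40, 15, -20, 0, 0],
    [0, 0, -48, 18, -24, 0, 0],
    [0, 0, -56, 21, -28, 0, 0],
    [0, 0, -64, 24, -32, 0, 0],
    [0, 0, -72, 27, -36, 0, 0],
    [0, 0, -80, 30, -40, 0, 0]
  ]
}}

```text
time_s: 1.2
eef_pos: [0.504, 0.2157, 0.2223]
eef_rot: [-2.38, -2.05, -0.001]
wrist_force: [0.7, 0.3, 0.4]
width: 0.0855
```

{"name": "drive_tool", "arguments": {
  "deltas": [
    [0, 0, -7, 0.2, -5, 0, 0],
    [0, 0, -14, 0.5, -10, 0, 0],
    [0, 0, -21, 0.7, -15, 0, 0],
    [0, 0, -28, 1, -20, 0, 0],
    [0, 0, -35, 1.2, -25, 0, 0],
    [0, 0, -42, 1.5, -30, 0, 0],
    [0, 0, -48, 1.7, -35, -1, 0],
    [0, 0, -54, 2, -40, -3, 0],
    [0, 0, -58, 2.2, -45, -5, 0],
    [0, 0, -58, 2.3, -50.4, -7, 0]
  ]
}}

```text
time_s: 2.2
eef_pos: [0.5259, -0.2721, 0.157]
eef_rot: [-3.074, -0.647, 0.0]
wrist_force: [1.0, -0.2, -0.0]
width: 0.085
```

```bash
python3 - <<'E'
from h import *
c=cam("top"); o=get_obs(); print(o["time_s"],o["eef_pos"],o["width"],o["joints"])
M=R.from_rotvec(o["eef_rot"]).as_matrix(); print("y-yaw",np.degrees(np.arctan2(M[1,1],M[0,1])),M[:,2])
s=cam("scene")
cv2.imwrite("pics/look2.png",np.vstack([cv2.resize(x["image"][a:a+120,b:b+200],(500,300)) for x,a,b in((c,140,370),(s,60,270))])[...,::-1])
E
```

```text
2.25 [ 0.52208998 -0.28186207  0.15513653] 0.0854581741518385 [-0.11548124  0.52939273  0.73673247  1.84128978 -0.42528025  0.93588847
 -0.3544628 ]
y-yaw -66.77573245133848 [-0.00346996 -0.00674465 -0.99997123]
```

View pics/look2.png

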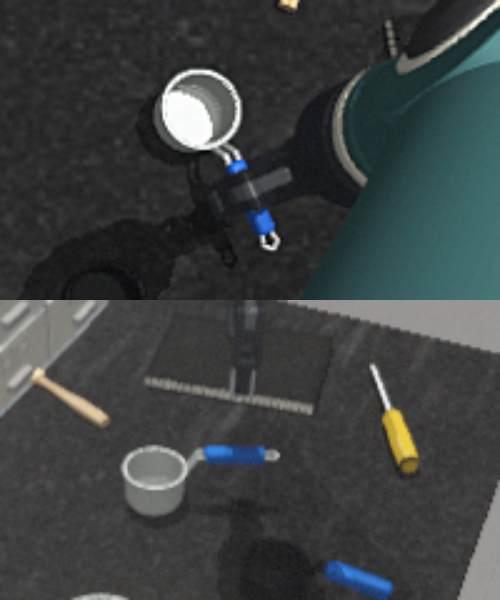

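The gripper straddles the blue handle in both views. The fingers cross it near its middle, and in the top picture the rim lies clear of them. Descending to grip.

{"name": "drive_tool", "arguments": {
  "deltas": [
    [0, 0, 0, 0, 0, 0, 0],
    [0, 0, 0, 0, 0, -3, 0],
    [0, 0, 0, 0, 0, -6, 0],
    [0, 0, 0, 0, 0, -8, 0],
    [0, 0, 0, 0, 0, -9.8, 0],
    [0, 0, 0, 0, 0, -9.8, 0],
    [0, 0, 0, 0, 0, -9.8, 0],
    [0, 0, 0, 0, 0, -9.8, 100],
    [0, 0, 0, 0, 0, -9.8, 180],
    [0, 0, 0, 0, 0, -9.8, 255]
  ],
  "newtons": 50
}}

```text
time_s: 3.3
eef_pos: [0.5263, -0.271, 0.0608]
eef_rot: [3.073, 0.647, 0.002]
wrist_force: [-0.3, -0.2, -0.0]
width: 0.0436
```

{"name": "drive_tool", "arguments": {
  "deltas": [
    [0, 0, 0, 0, 0, 0, 255],
    [0, 0, 0, 0, 0, 0, 255],
    [0, 0, 0, 0, 0, 0, 255],
    [0, 0, 0, 0, 0, 0, 255],
    [0, 0, 0, 0, 0, 0, 255],
    [0, 0, 0, 0, 0, 0, 255],
    [0, 0, 0, 0, 0, 0, 255],
    [0, 0, 0, 0, 0, 0, 255],
    [0, 0, 0, 0, 0, 0.5, 255],
    [0, 0, 0, 0, 0, 1, 255]
  ]
}}

```text
time_s: 4.3
eef_pos: [0.5257, -0.2707, 0.0701]
eef_rot: [-3.074, -0.647, 0.001]
wrist_force: [0.1, -0.5, 0.7]
width: -0.0002
```

The fingers closed on nothing: the last move stopped about 15 mm short in y. Looking.

```bash
python3 - <<'E'
from h import *
c=cam("top"); o=get_obs(); print(o["time_s"],o["eef_pos"],o["width"])
s=cam("scene"); print(proj(c,[o["eef_pos"]]),proj(s,[o["eef_pos"]]))
cv2.imwrite("pics/look3.png",np.vstack([cv2.resize(x["image"][a:a+120,b:b+200],(500,300)) for x,a,b in((c,140,370),(s,60,270))])[...,::-1])
E
```

```text
4.35 [ 0.52631566 -0.27112068  0.07109604] 6.0813233740126296e-05
[[461.73151264 215.47596987]] [[359.1549003  122.41817045]]
```

View pics/look3.png

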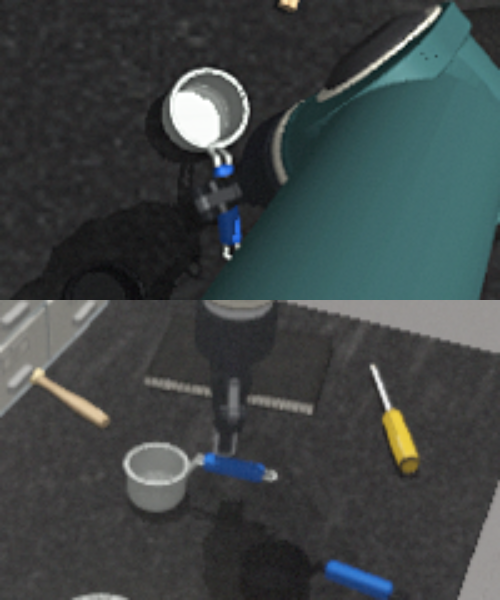

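The pan still stands upright but has been turned by the fingers, and the tips ended up above the handle. I'm raising, opening and stepping aside to re-measure.

{"name": "drive_tool", "arguments": {
  "deltas": [
    [0, 0, 0, 0, 0, 3, 255],
    [0, 0, 0, 0, 0, 6, 255],
    [0, 0, 0, 0, 0, 9, 100],
    [0, 0, 0, -3, 2, 9, 0],
    [0, 0, 0, -6, 5, 9, 0],
    [0, 0, 0, -8, 8, 9, 0],
    [0, 0, 0, -8, 12, 9, 0],
    [0, 0, 0, -8, 12, 9, 0],
    [0, 0, 0, -8, 12, 9, 0],
    [0, 0, 0, -8, 12, 9, 0]
  ]
}}

```text
time_s: 5.4
eef_pos: [0.4462, -0.1517, 0.1603]
eef_rot: [3.074, 0.646, 0.001]
wrist_force: [-0.1, -0.4, 0.3]
width: 0.0853
```

```bash
python3 - <<'E'
from h import *
c=cam("top"); s=cam("scene"); o=get_obs(); print(o["time_s"],o["eef_pos"],o["width"],o["eef_rot"])
cv2.imwrite("pics/look4.png",np.vstack([cv2.resize(x["image"][a:a+120,b:b+240],(600,300)) for x,a,b in((c,140,330),(s,60,250))])[...,::-1])
h=handle(c,'b',(440,185,500,250),.068); b=bowl(c,(425,155,475,207),.044); v=h[0]-b[0]
print(b,h,np.linalg.norm(v),np.degrees(np.arctan2(v[1],v[0])),np.degrees(np.arctan2(h[2][1],h[2][0])))
print(handle(s,'b',(345,105,385,135),.066))
b=bowl(c,(305,170,372,233),.036);h=handle(c,'y',(285,220,335,280),.06); print(b,h)
E
```

```text
5.5 [ 0.44588635 -0.15209865  0.16007727] 0.08564000442144253 [3.07398846e+00 6.44304689e-01 4.39506706e-06]Traceback (most recent call last):
  File "<stdin>", line 4, in <module>
  File "h.py", line 24, in handle
    q=biggest(m&k)[:,0]; P=onz(c,q,z)[:,:2]; (ctr,wh,a)=cv2.minAreaRect(P.astype(np.float32)*1000)
      ~~~~~~~^^^^^
  File "h.py", line 20, in biggest
    return max(cv2.findContours(m,cv2.RETR_EXTERNAL,cv2.CHAIN_APPROX_NONE)[0],key=cv2.contourArea)
ValueError: max() iterable argument is empty
```

View pics/look4.png

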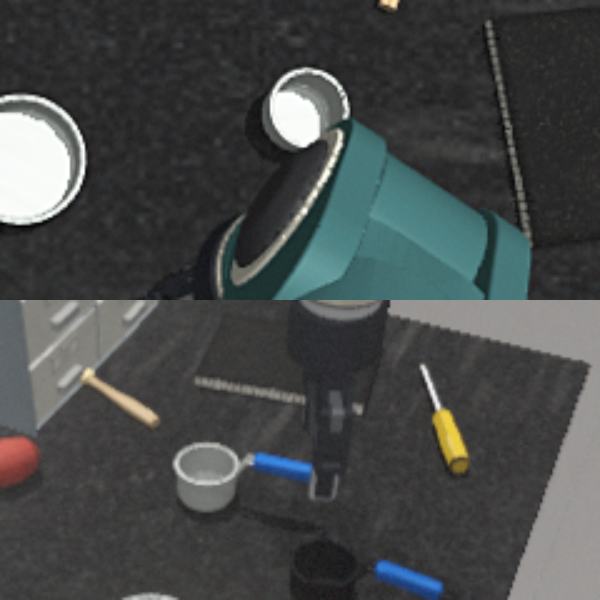

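The arm's forearm hides the handle in the top view (pixels ~455-540,190-260), while the pan is upright. Moving left to clear it.

{"name": "drive_tool", "arguments": {
  "deltas": [
    [0, 0, 5, 0, 5, 1, 0],
    [0, 0, 10, 0, 10, 2, 0],
    [0, 0, 10, 0, 15, 3, 0],
    [0, 0, 10, 0, 20, 3, 0],
    [0, 0, 10, 0, 24, 3, 0],
    [0, 0, 10, 0, 24, 3, 0],
    [0, 0, 10, 0, 24, 3, 0],
    [0, 0, 10, 0, 24, 3, 0],
    [0, 0, 10, 0, 24, 3, 0],
    [0, 0, 10, 0, 24, 3, 0]
  ]
}}

```text
time_s: 6.5
eef_pos: [0.446, 0.0878, 0.19]
eef_rot: [3.007, 0.909, -0.0]
wrist_force: [0.3, -0.1, -0.8]
width: 0.0856
```

```bash
python3 - <<'E'
from h import *
c=cam("top"); s=cam("scene"); o=get_obs(); print(o["time_s"],o["eef_pos"],o["width"],o["eef_rot"])
cv2.imwrite("pics/look5.png",np.vstack([cv2.resize(x["image"][a:a+120,b:b+240],(600,300)) for x,a,b in((c,140,330),(s,60,250))])[...,::-1])
for f in (lambda:print("b",bowl(c,(425,155,475,203),.044)),lambda:print("h",handle(c,'b',(440,190,500,243),.068)),lambda:print("s",handle(s,'b',(345,105,385,140),.066)),lambda:print("L",bowl(c,(305,170,372,233),.036))):
    try:f()
    except Exception as e:print(e)
E
```

```text
6.6 [0.44593312 0.08835562 0.1900158 ] 0.08538573009040255 [3.00681571e+00 9.10261361e-01 5.36445290e-05]
b (array([ 0.59739557, -0.2621044 ]), 35.67635726928711, array([437, 170], dtype=int32), array([469, 200], dtype=int32))
h (array([ 0.51445654, -0.2700047 ]), array([63.65098953, 17.46557999]), array([-0.99774106, -0.06717715]))
s (array([ 0.50267596, -0.26742487]), array([43.5388031 , 30.85762215]), array([-0.94252214,  0.33414372]))
L (array([ 0.54877997, -0.01914655]), 56.00825500488281, array([312, 177], dtype=int32), array([364, 229], dtype=int32))
```

View pics/look5.png

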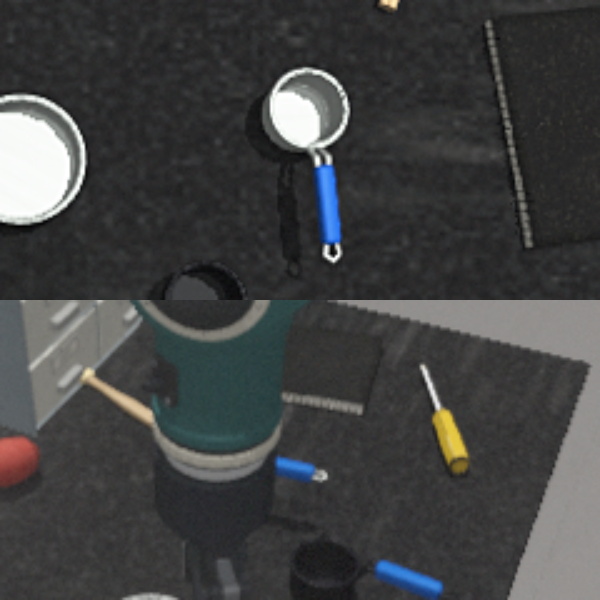

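The handle is now seen clearly: centre (0.5145,-0.270), direction about -175.5°. I'll go above it again with rows to spare, so the pose is really reached.

{"name": "drive_tool", "arguments": {
  "deltas": [
    [0, 0, -4, 1, -4, 0, 0],
    [0, 0, -8, 2, -8, 0, 0],
    [0, 0, -12, 3, -12, 0, 0],
    [0, 0, -16, 4, -17, 0, 0],
    [0, 0, -20, 5, -22, -1, 0],
    [0, 0, -24, 6, -27, -2, 0],
    [0, 0, -29, 7, -32, -3, 0],
    [0, 0, -29, 7.5, -35.8, -4, 0],
    [0, 0, -29, 7.5, -35.8, -4, 0],
    [0, 0, -29, 7.5, -35.8, -4, 0]
  ]
}}

```text
time_s: 7.6
eef_pos: [0.5198, -0.2705, 0.1493]
eef_rot: [3.139, 0.126, -0.002]
wrist_force: [-0.2, 0.6, 0.8]
width: 0.0854
```

```bash
python3 - <<'E'
from h import *
o=get_obs(); print(o["time_s"],o["eef_pos"],o["joints"],o["joint_velocities"].round(2))
M=R.from_rotvec(o["eef_rot"]).as_matrix(); print(np.degrees(np.arctan2(M[1,1],M[0,1])))
E
```

```text
7.6 [ 0.51975321 -0.27052296  0.14934726] [-0.16965855  0.54411927  0.79363781  1.86465261 -0.47556325  0.93406801
 -0.64686735] [-0.06 -0.03 -0.02  0.01 -0.    0.   -0.  ]
-85.41075076942292
```

{"name": "drive_tool", "arguments": {
  "deltas": [
    [0, 0, 0, 0, 0, -3, 0],
    [0, 0, 0, 0, 0, -6, 0],
    [0, 0, 0, 0, 0, -8, 0],
    [0, 0, 0, 0, 0, -9.7, 0],
    [0, 0, 0, 0, 0, -9.7, 0],
    [0, 0, 0, 0, 0, -9.7, 0],
    [0, 0, 0, 0, 0, -9.7, 0],
    [0, 0, 0, 0, 0, -9.7, 0],
    [0, 0, 0, 0, 0, -9.7, 100],
    [0, 0, 0, 0, 0, -9.7, 140]
  ],
  "newtons": 40
}}

```text
time_s: 8.6
eef_pos: [0.5211, -0.2689, 0.0534]
eef_rot: [3.139, 0.131, 0.001]
wrist_force: [0.3, 0.4, -0.6]
width: 0.0589
```

{"name": "drive_tool", "arguments": {
  "deltas": [
    [0, 0, 0, 0, 0, 0, 160],
    [0, 0, 0, 0, 0, 0, 180],
    [0, 0, 0, 0, 0, 0, 200],
    [0, 0, 0, 0, 0, 0, 220],
    [0, 0, 0, 0, 0, 0, 240],
    [0, 0, 0, 0, 0, 0, 255],
    [0, 0, 0, 0, 0, 0, 255],
    [0, 0, 0, 0, 0, 0, 255],
    [0, 0, 0, 0, 0, 0, 255],
    [0, 0, 0, 0, 0, 0, 255]
  ]
}}

```text
time_s: 9.6
eef_pos: [0.5209, -0.2689, 0.053]
eef_rot: [3.139, 0.131, 0.0]
wrist_force: [-0.7, 0.1, 1.5]
width: 0.0143
```

Gripped at 14 mm. Lifting and looking.

{"name": "drive_tool", "arguments": {
  "deltas": [
    [0, 0, 0, 0, 0, 0, 255],
    [0, 0, 0, 0, 0, 0.5, 255],
    [0, 0, 0, 0, 0, 1.5, 255],
    [0, 0, 0, 0, 0, 3, 255],
    [0, 0, 0, 0, 0, 5, 255],
    [0, 0, 0, 0, 0, 7, 255],
    [0, 0, 0, 0, 0, 9, 255],
    [0, 0, 0, 0, 0, 10, 255],
    [0, 0, 0, 0, 0, 10, 255],
    [0, 0, 0, 0, 0, 10, 255]
  ],
  "newtons": 70
}}

```text
time_s: 10.6
eef_pos: [0.5206, -0.2684, 0.1528]
eef_rot: [-3.138, -0.132, 0.0]
wrist_force: [0.7, 0.3, -2.0]
width: 0.0134
```

```bash
python3 - <<'E'
from h import *
c=cam("top"); s=cam("scene"); o=get_obs(); print(o["time_s"],o["eef_pos"],o["width"],o["wrist_force"],o["moment"])
cv2.imwrite("pics/look6.png",np.vstack([cv2.resize(x["image"][a:a+120,b:b+240],(600,300)) for x,a,b in((c,140,330),(s,60,250))])[...,::-1])
print(bowl(c,(425,145,485,203),.144))
E
```

```text
10.7 [ 0.52025276 -0.26834315  0.15210461] 0.012952908751334806 [-0.42835855  0.35330232 -0.8787129 ] [-0.00107262  0.14323947 -0.03715908]
(array([ 0.59747949, -0.26129034]), 35.5150260925293, array([451, 156], dtype=int32), array([483, 192], dtype=int32))
```

View pics/look6.png

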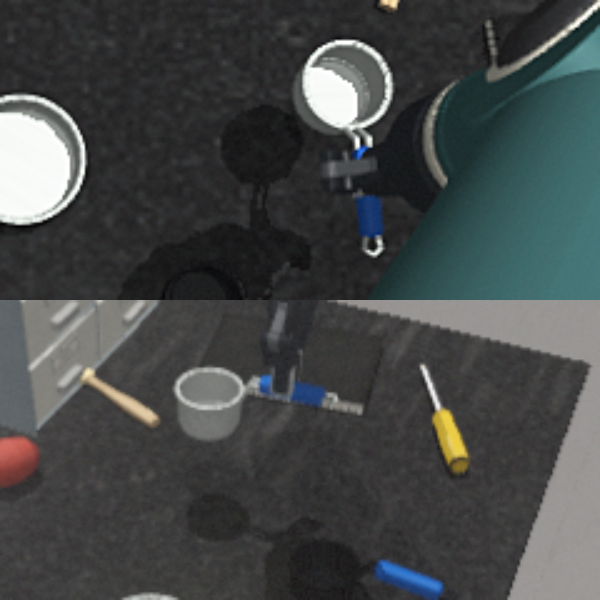

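The pan hangs level in the grip, with the bowl at (0.597,-0.2615) against TCP (0.5205,-0.2685). I'm carrying it over the large pan and turning +80°.

{"name": "drive_tool", "arguments": {
  "deltas": [
    [0, 0, 8, 0, 1, 0, 255],
    [0, 0, 16, 0, 2.5, 0, 255],
    [0, 0, 24, 0, 4.5, 0, 255],
    [0, 0, 32, 0.5, 6.5, 0, 255],
    [0, 0, 40, 1, 8.5, 0, 255],
    [0, 0, 48, 1.3, 10.5, 0, 255],
    [0, 0, 56, 1.6, 12.5, 0, 255],
    [0, 0, 64, 1.8, 14.5, 0, 255],
    [0, 0, 72, 2, 16, 0, 255],
    [0, 0, 80, 2.1, 17.2, 0, 255]
  ]
}}

```text
time_s: 11.7
eef_pos: [0.5414, -0.0955, 0.152]
eef_rot: [-2.312, -2.125, 0.002]
wrist_force: [-0.5, 0.3, -1.0]
width: 0.0135
```

{"name": "drive_tool", "arguments": {
  "deltas": [
    [0, 0, 0, 0, 0, 0, 255],
    [0, 0, 0, 0, 0, 0, 255],
    [0, 0, 0, 0, 0, 0, 255],
    [0, 0, 0, 0, 0, -1, 255],
    [0, 0, 0, 0, 0, -2, 255],
    [0, 0, 0, 0, 0, -3, 255],
    [0, 0, 0, 0, 0, -3.5, 255],
    [0, 0, 0, 0, 0, -3.5, 255],
    [0, 0, 0, 0, 0, -3.5, 255],
    [0, 0, 0, 0, 0, -3.5, 255]
  ]
}}

```text
time_s: 12.7
eef_pos: [0.5421, -0.0969, 0.1183]
eef_rot: [2.32, 2.118, 0.001]
wrist_force: [0.6, -0.0, -1.5]
width: 0.0133
```

```bash
python3 - <<'E'
from h import *
c=cam("top"); s=cam("scene"); o=get_obs(); print(o["time_s"],o["eef_pos"],o["width"],o["wrist_force"])
M=R.from_rotvec(o["eef_rot"]).as_matrix(); y=np.degrees(np.arctan2(M[1,1],M[0,1])); print(y)
off=R.from_euler('z',y+85.4,degrees=True).apply([.0767,.0065,0]); print("bowl pred",o["eef_pos"]+off)
cv2.imwrite("pics/look7.png",np.vstack([cv2.resize(x["image"][a:a+120,b:b+240],(600,300)) for x,a,b in((c,140,250),(s,140,210))])[...,::-1])
E
```

```text
12.8 [ 0.54214881 -0.09682905  0.11839079] 0.013252719825868795 [-0.22098435  0.36488397 -1.02111877]
-5.211630390533606
bowl pred [ 0.54881429 -0.02014326  0.11839079]
```

View pics/look7.png

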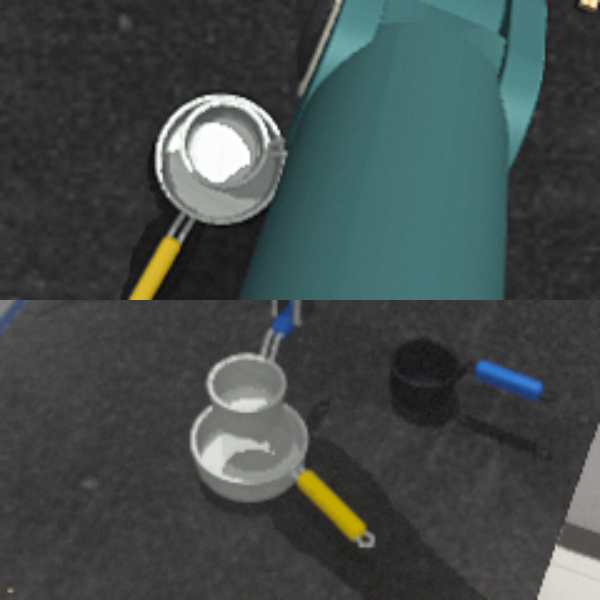

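The small bowl (top crop ~(223,145)) hangs over the large one (~(220,158)). The offset is what the height parallax predicts, and both prediction and measurement put the centres within 1 mm. Lowering.

{"name": "drive_tool", "arguments": {
  "deltas": [
    [0, 0, 0, 0, 0, -1, 255],
    [0, 0, 0, 0, 0, -2, 255],
    [0, 0, 0, 0, 0, -3, 255],
    [0, 0, 0, 0, 0, -4, 255],
    [0, 0, 0, 0, 0, -4.8, 255],
    [0, 0, 0, 0, 0, -5.4, 255],
    [0, 0, 0, 0, 0, -5.7, 255],
    [0, 0, 0, 0, 0, -5.9, 255],
    [0, 0, 0, 0, 0, -6, 255],
    [0, 0, 0, 0, 0, -6, 255]
  ]
}}

```text
time_s: 13.8
eef_pos: [0.542, -0.0969, 0.0581]
eef_rot: [2.32, 2.118, 0.0]
wrist_force: [-0.3, -0.1, -1.1]
width: 0.0131
```

{"name": "drive_tool", "arguments": {
  "deltas": [
    [0, 0, 0, 0, 0, -0.05, 255],
    [0, 0, 0, 0, 0, -0.1, 255],
    [0, 0, 0, 0, 0, -0.12, 255],
    [0, 0, 0, 0, 0, -0.14, 255],
    [0, 0, 0, 0, 0, -0.16, 255],
    [0, 0, 0, 0, 0, -0.18, 255],
    [0, 0, 0, 0, 0, -0.2, 255],
    [0, 0, 0, 0, 0, -0.2, 255],
    [0, 0, 0, 0, 0, -0.2, 255],
    [0, 0, 0, 0, 0, -0.2, 255]
  ]
}}

```text
time_s: 14.8
eef_pos: [0.5422, -0.0977, 0.0566]
eef_rot: [2.32, 2.117, 0.0]
wrist_force: [-1.0, -2.4, 6.3]
width: 0.0139
```

The floor contact shows as about +7 N. Opening gently, then up and away.

{"name": "drive_tool", "arguments": {
  "deltas": [
    [0, 0, 0, 0, 0, 0.05, 220],
    [0, 0, 0, 0, 0, 0.05, 190],
    [0, 0, 0, 0, 0, 0.05, 160],
    [0, 0, 0, 0, 0, 0.05, 130],
    [0, 0, 0, 0, 0, 0.05, 100],
    [0, 0, 0, 0, 0, 0.05, 60],
    [0, 0, 0, 0, 0, 0.05, 40],
    [0, 0, 0, 0, 0, 0.05, 40],
    [0, 0, 0, 0, 0, 0.05, 40],
    [0, 0, 0, 0, 0, 0.05, 40]
  ]
}}

```text
time_s: 15.8
eef_pos: [0.5418, -0.0968, 0.0565]
eef_rot: [2.32, 2.118, 0.0]
wrist_force: [-0.4, -0.1, -0.1]
width: 0.0722
```

{"name": "drive_tool", "arguments": {
  "deltas": [
    [0, 0, 0, 0, 0, 1, 40],
    [0, 0, 0, 0, 0, 3, 40],
    [0, 0, 0, 0, 0, 6, 40],
    [0, 0, 0, 0, 0, 9, 40],
    [0, 0, 0, 0, 0, 12, 40],
    [0, 0, 0, 0, 0, 14, 40],
    [0, 0, 0, -2, 4, 16, 40],
    [0, 0, 0, -5, 9, 16, 40],
    [0, 0, 0, -7, 14, 16, 40],
    [0, 0, 0, -8, 19, 16, 40]
  ]
}}

```text
time_s: 16.8
eef_pos: [0.4633, 0.0816, 0.2176]
eef_rot: [2.322, 2.116, 0.002]
wrist_force: [1.2, 0.5, -0.2]
width: 0.0721
```

{"name": "drive_tool", "arguments": {
  "deltas": [
    [0, 0, 0, 0, 5, 0, 40],
    [0, 0, 0, 0, 10, 0, 40],
    [0, 0, 0, 0, 15, 0, 40],
    [0, 0, 0, -1, 20, 0, 40],
    [0, 0, 0, -2, 24, 0, 40],
    [0, 0, 0, -3, 28, 0, 40],
    [0, 0, 0, -3, 32, 0, 40],
    [0, 0, 0, -3, 32, 0, 40],
    [0, 0, 0, -3, 32, 0, 40],
    [0, 0, 0, -3, 32, 0, 40]
  ]
}}

```text
time_s: 17.8
eef_pos: [0.4354, 0.3992, 0.2168]
eef_rot: [2.321, 2.116, -0.0]
wrist_force: [0.0, -0.2, -0.9]
width: 0.072
```

```bash
python3 - <<'E'
from h import *
c=cam("top"); s=cam("scene"); o=get_obs(); print(o["time_s"],o["eef_pos"],o["width"],o["wrist_force"])
for n,a in(("by",('b',(340,150,430,240),.070)),("ly",('y',(285,220,335,280),.06)),("red",('r',(165,215,200,270),.068))):
    try: h=handle(c,*a); print(n,h)
    except Exception as e: print(n,e)
cv2.imwrite("pics/look8.png",np.vstack([cv2.resize(x["image"][a:a+120,b:b+240],(600,300)) for x,a,b in((c,150,250),(s,140,210))])[...,::-1])
E
```

```text
17.9 [0.43550677 0.39910016 0.21685114] 0.07173797815199183 [-0.41410741 -0.55915257 -0.45327801]
by (array([ 0.54294629, -0.10411783]), array([65.41532135, 17.31171608]), array([-0.10370023, -0.9946086 ]))
ly (array([0.44500217, 0.03486095]), array([16.31648445, 79.80955505]), array([-0.88487808,  0.4658227 ]))
red (array([0.46127814, 0.2866904 ]), array([17.52608109, 65.2064209 ]), array([-0.93174768,  0.3631064 ]))
```

View pics/look8.png

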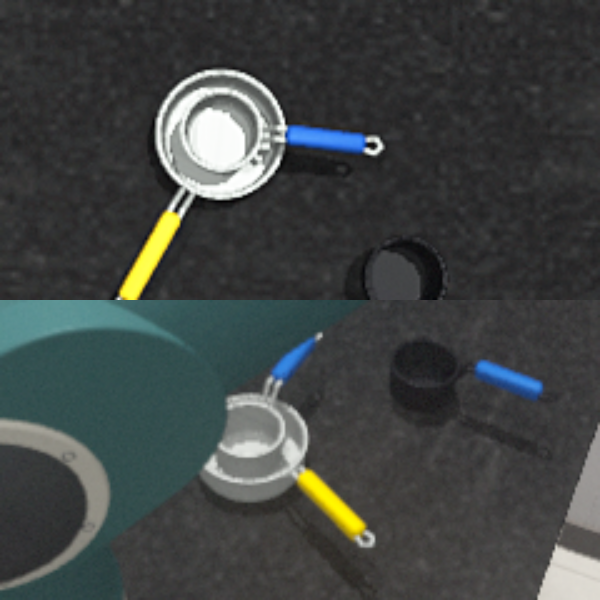

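The small bowl sits centred and level in the large pan (crop ~(220,130)). The handles are about 112° apart, and the large and red pans have not moved. Handing in.

```bash
python3 -c "
from rig import *
print(sign_off())"
```

```text
the job is handed in; nothing more can be done
None
```

The steel blue-handled pan is nested in the large yellow-handled pan, and the job was handed in at about 18 s with the gripper open and well clear.

- **First grasp failed:** the approach stopped about 15 mm short, so the fingers closed on nothing and turned the blue pan by about 20°. It stayed upright. I re-measured it, gripped it, turned it 80° and lowered it until it touched the large pan's floor at about 7 N.
- **Last checks:** the final pictures show the small bowl standing level and roughly centred inside the large one. The handles are about 112° apart and do not touch. The large and red pans measured within 0.5 mm of where they started. I left the black blue-handled pan alone, and no check disagreed with another.
- **Not measured:** that the pan sits flat is judged from the pictures and the contact height. I took no direct measurement of its tilt.

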